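# Unload a spun tube from the centrifuge rotor

### The arm

A 6-joint arm with a two-finger parallel gripper is mounted at the origin on a cart in front of the work surface, level with it; the furniture and walls round the work are solid. World frame = base frame: x ahead of the robot, y to its left, z up, the work surface at z = 0. Lengths are in m, angles in rad, forces in N, time in s.
With the tool pointing down it reaches from about 0.225 to 0.875 m from the base axis. Payload 3.4 kg.
Tool frame: the origin (TCP) lies midway between the tips of the shut fingers; the grasp point (between the pads) lies 19 mm behind it; z points along the fingers, x is the direction in which the jaws open and shut, and the axes are right-handed (so a half turn about z gives the same grasp; the last joint's range is limited). The gripper opens to 85 mm and grips with 20 to 120 N. Pads are 22 mm wide; open, the fingers measure 114 mm over their backs; the gripper's body (76 mm by 85 mm) begins 54 mm behind the grasp point. The pads swing forward as they close: fully open they stand 13 mm farther back than shut.
Start: joints at [0.991, 0.276, 1.505, -0, 1.361, -0.121], TCP at [0.255, 0.516, 0.231] pointing down, gripper open.
Joint ranges: [-2.89, 2.89], [-0.75, 2.08], [0.22, 2.7], [-1.18, 4.32], [0.11, 2.71], [-2.7, 2.7]. Speed limits (rad/s): [2.57, 2.57, 3.14, 3.14, 3.14, 3.14].

### API

Orientations are given as a unit quaternion [w, x, y, z].
In Python, from bench import * gives the robot as it stands. The module is installed in compiled form; this text tells all that it offers. Calls block until the motion is done:
- move_ptp(position, orientation): joint-space move of the TCP to a pose.
- move_straight(position, frame=None, rate=0.15, until_force=None): straight line of the TCP; frame=None keeps the orientation; rate is the mean speed in m/s. With until_force (N) it stops when the force on the tool has changed by that much, and returns True; else False.
- move_joints(angles): joint-space move.
- set_gripper(opening): finger opening in m; the grip force is fixed at half the most; returns when the fingers have stopped.
- pause(seconds).
- ik(position, orientation): joint angles nearest the present ones, or None.
- grab_frame(name): name is "scene" or "top"; returns a dict with "color" (400x640x3 uint8, blue, green, red), "fx", "fy", "cx", "cy" (pixels), "rvec" (rotation vector, rad) and "tvec" (3), from world to camera coordinates, as OpenCV has them. Camera axes: x right, y down, z forward; pixel columns grow to the right and rows downward; lengths in m; the calibration is good to about 2 mm. A picture is of the moment at which its call begins. There is no depth.
A pose or a line that the arm cannot do raises IKError and nothing moves.
- finish_job(): hands the job in, once; it reports no verdict.
Readings, each from a call of its own:
- current_t(): time.
- current_joint_positions(): joint angles.
- current_qd(): joint speeds.
- current_effort(): joint torques, N m.
- current_ee_pos(): TCP position.
- current_tcp_rot(): TCP orientation.
- current_contact_force(): force on the tool from outside, world axes, zero at the start.
- current_wrist_torque(): the same for the moment, N m.
- current_grip_width(): finger opening in m.
Only numpy, scipy, OpenCV 4.12 (cv2) and the standard library are available. Lean on these libraries where they do the work, as an engineer would, in place of code of your own. Each camera call takes 0.05 s, during which the arm holds its last target.

### The job

The spin is over and the rotor stands on the bench: unscrew its lid (anticlockwise, taking the knob afresh as often as needed), lift it off and stand it on the bench, knob up. Then draw the capped sample tube out of its slanting bore, keeping it cap-up so that the sediment stays put, and stand it upright in a free hole of the tube block, lowering it right to the bottom before you let go. Leave the capless balance in the rotor and do not disturb the other tubes, the timer, the marker or the vial.

Things in the scene. Friction and masses are not known exactly. Their poses are not given: they have to be found in the camera images.
- rotor: Round aluminium fixed-angle centrifuge rotor on a low black stand, fixed to the bench; 231 mm across, rim 88 mm high. Origin on the bench under its centre, z up. Six bores 60 degrees apart open into its hollow top; they lean 35 degrees from vertical, tops toward the centre. The sample is in the bore on the rotor's +x side, the balance in that on its -x side.
- sample_bore (a point): Centre of the mouth of the sample's bore: 62 mm from the rotor's axis, 78 mm above the bench, 16 mm inside diameter. Rotor's axes.
- spindle_top (a point): Top of the threaded spindle on the rotor's axis, 112 mm above the bench; 28 mm across the thread. It holds the lid.
- lid_knob (a point): Centre of the black ribbed knob on the lid's axis: 44 mm diameter, reaching 16 mm above and below this point; z is the lid's axis, up. The lid is an aluminium dome, 189 mm across, 76 mm high with the knob, 0.25 kg; its lower rim is 60 mm and its flat top 24 mm below this point.
- lid_rim (a point): Centre of the lid's lower rim, 60 mm below the knob's centre. Right-hand thread: the lid must turn anticlockwise seen from above by 120 to 155 degrees, rising 16 mm per full turn (about 7 mm in all, 2 mm play), and is then free; more turning does no harm. It turns easily, without spring. Its hub is clear of the spindle 25 mm higher up.
- sample_mid (a point): Centre of the sample tube: 106 mm long, 12.6 mm diameter, its top 18 mm a 14.2 mm stopper cap; 14 g. z runs along the tube to the cap. At first it leans 35 degrees in its bore under the lid and stands 42 mm out of it along its axis, so it must be drawn 66 mm along that axis; the cap's top is 112 mm above the bench, 38 mm from the rotor's axis.
- balance_mid (a point): Centre of the balance, a plain grey capless rod 83 mm long, 12.6 mm diameter, in the bore opposite the sample; it stands only about 19 mm out of its bore and stays there.
- tube_block: Grey plastic tube block fixed to the bench, 176 x 56 mm at the foot, 50 mm high, four vertical round holes in a row along its x, 38 mm apart. Origin on the bench under its centre, z up. Holes 16 mm in diameter, 42 mm deep. A tube home in a hole stands 64 mm out of the block, its centre 61 mm above the bench.
- hole1 (a point): Mouth centre (level with the block's top, 50 mm above the bench) of a free hole, the second in the row from the block's -x end.
- hole3 (a point): Mouth centre of the other free hole, the last in the row at the block's +x end.
- tube_a_mid (a point): Centre of a capped tube like the sample that already stands in the first hole (block's -x end); stays there.
- tube_b_mid (a point): Centre of a capped tube like the sample that already stands in the third hole, between the two free ones; stays there.
- free_bench (a point): Middle of a clear round stretch of bench, 240 mm across, on the right, where the lid can stand.
- timer: Round white bench timer, 62 mm across and 34 mm high, loose; origin at the centre of its underside. A bystander.
- marker: White marker pen, 14 x 137 x 16 mm, lying loose; origin at the centre of its underside, length along its y. A bystander.
- vial: Small clear vial with a white cap, 22 mm across and 44 mm high, loose; origin at the centre of its underside. A bystander.

How it is judged:
By the outcome, as a careful person would: the job done as asked, in the order asked, and still so for the second after the job is handed in, with the robot touching nothing.
It also fails if it takes over 72 s, if anything falls off the work surface, if the arm or the gripper's body presses on something with over 40 N, if the wrist force passes 120 N, or if a joint passes its speed limit or range.

## Working session

There is one attempt and no reset: what is moved stays moved. The work goes in short steps, each a Python script; the robot and the scene stay as the last script left them, time stands still between calls to the robot, and variables do not carry over. Pictures are saved under pics/ and viewed, and the job is handed in when it is done.

```bash
mkdir -p pics; ls
python3 - <<'E'
from bench import *
import cv2,numpy as np
for n in("scene","top"):
    f=grab_frame(n); cv2.imwrite(f"pics/{n}0.png",f["color"])
    R=cv2.Rodrigues(np.array(f["rvec"]))[0]; print(n,f["fx"],f["fy"],f["cx"],f["cy"],np.array(f["rvec"]).ravel(),np.array(f["tvec"]).ravel(),"cam",(-R.T@np.array(f["tvec"]).ravel()))
print(current_t(),current_tcp_rot(),current_grip_width())
E
```

```text
pics
scene 517.2797158384489 517.2797158384489 317.4068744650874 192.96425179596687 [ 1.88258668 -1.19632008  0.66606752] [-0.18537639  0.40014353  1.15910674] cam [-0.61089781 -0.46580133  0.9735711 ]
top 410.4545113137005 410.4545113137005 311.61617382492483 200.18478180682087 [ 2.16605656 -2.13856712  0.17680851] [0.06322574 0.54486084 1.27586755] cam [0.350557   0.09057274 1.34075173]
0.1 [ 3.54272436e-04  8.49370061e-01  5.27797104e-01 -7.68556853e-04] 0.08564837211583304
```

View pics/scene0.png

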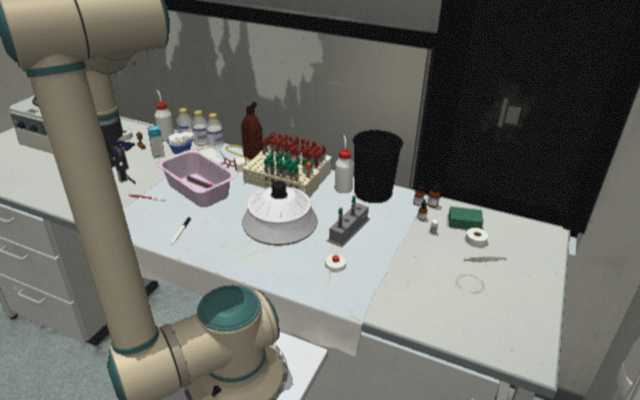

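View pics/top0.png

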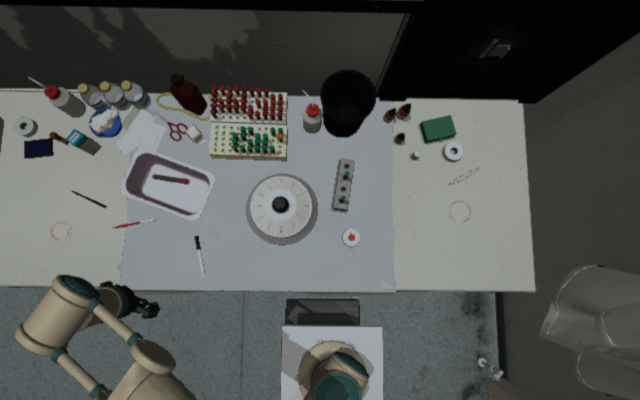

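```bash
cat > h.py <<'E'
import numpy as np,cv2
from scipy.spatial.transform import Rotation as Ro
def cam(f):
    R=cv2.Rodrigues(np.array(f["rvec"],float))[0]; t=np.array(f["tvec"],float).ravel()
    K=np.array([[f["fx"],0,f["cx"]],[0,f["fy"],f["cy"]],[0,0,1.]]); return K,R,t
def ray(f,u,v,z):
    K,R,t=cam(f); d=R.T@np.linalg.inv(K)@np.array([u,v,1.]); c=-R.T@t
    return c+d*(z-c[2])/d[2]
def proj(f,p):
    K,R,t=cam(f); q=K@(R@np.asarray(p,float)+t); return q[:2]/q[2]
def crop(f,x0,y0,x1,y1,s,name):
    cv2.imwrite(name,cv2.resize(f["color"][y0:y1,x0:x1],None,fx=s,fy=s,interpolation=cv2.INTER_CUBIC))
E
python3 - <<'E'
from bench import *
from h import *
f=grab_frame("top"); crop(f,240,140,400,260,5,"pics/t1.png"); crop(f,360,90,540,300,2.8,"pics/t1b.png")
g=grab_frame("scene"); crop(g,230,165,380,280,5,"pics/s1.png")
for uv in [(281,207),(343,185),(351,237),(415,155),(453,152),(440,210),(461,211)]: print(uv,ray(f,*uv,0))
E
```

```text
(281, 207) [0.52582118 0.17004165 0.        ]
(343, 185) [ 0.6024241 -0.0342302  0.       ]
(351, 237) [ 0.43021161 -0.06042748  0.        ]
(415, 155) [ 0.70887691 -0.27739182  0.        ]
(453, 152) [ 0.72138409 -0.40676959  0.        ]
(440, 210) [ 0.52305075 -0.35569759  0.        ]
(461, 211) [ 0.52066753 -0.42550065  0.        ]
```

View pics/t1.png

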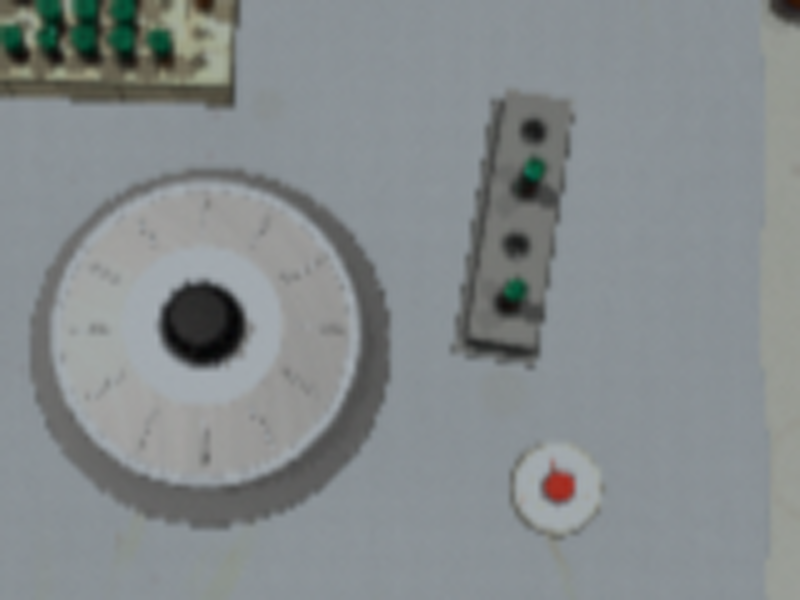

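View pics/s1.png

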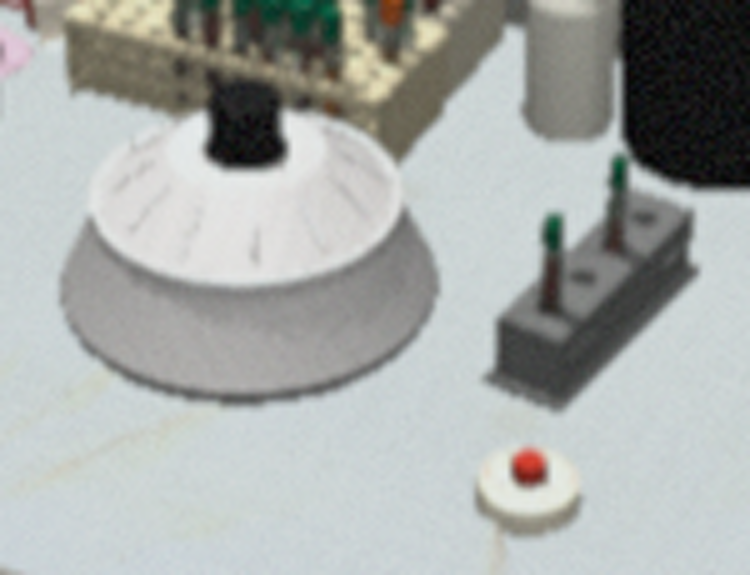

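View pics/t1b.png

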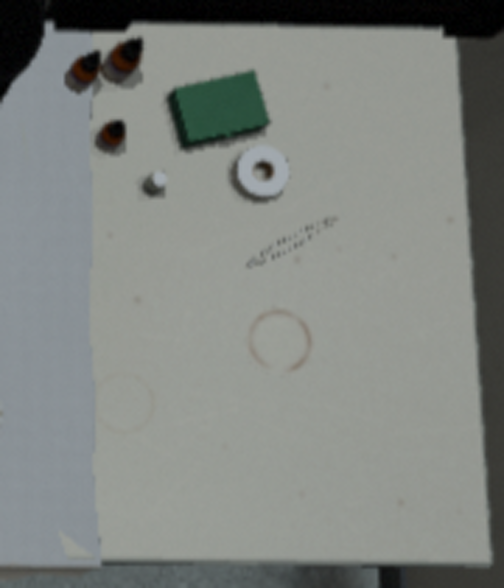

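Run:
```python
from bench import *
from h import *
from scipy.optimize import least_squares
f=grab_frame("top"); g=grab_frame("scene")
def blob(fr,roi,fn,s=4):
    x0,y0,x1,y1=roi
    c=cv2.resize(fr["color"][y0:y1,x0:x1],None,fx=s,fy=s,interpolation=cv2.INTER_CUBIC)
    m=fn(c.astype(int)).astype(np.uint8)
    cs,_=cv2.findContours(m,cv2.RETR_EXTERNAL,cv2.CHAIN_APPROX_NONE)
    k=max(cs,key=cv2.contourArea); h=cv2.convexHull(k)
    e=cv2.fitEllipse(h); 
    return (np.array(e[0])+.5)/s-.5+[x0,y0],np.array(e[1])/s
dark=lambda c:c.max(2)<70
bright=lambda c:c.min(2)>150
print("knob top",blob(f,(265,190,297,222),dark))
kt=blob(f,(265,190,297,222),dark)[0]
print("knob scene",blob(g,(265,178,292,202),dark))
for z in(.14,.15,.16): print(z,ray(f,*kt,z))
for n,u in dict(h3=(346.6,165.8),h1=(342.8,188.6)).items(): print(n,ray(f,*u,.05))
# dark holes
for roi in((342,162,351,170),(338,184,347,193)):
    print(blob(f,roi,lambda c:c.max(2)<75), f["color"][roi[1]:roi[3],roi[0]:roi[2]].max(2))
```

```text
knob top (array([280.10290623, 204.40813923]), array([15.92109394, 16.52998543]))
knob scene (array([277.25327969, 188.35527706]), array([18.05247116, 21.83749962]))
0.14 [0.51519155 0.16455913 0.14      ]
0.15 [0.51382045 0.16394296 0.15      ]
0.16 [0.51244936 0.1633268  0.16      ]
h3 [ 0.65614513 -0.04118541  0.05      ]
h1 [ 0.58131998 -0.02893847  0.05      ]
(array([346.25972939, 165.74991941]), array([4.61621761, 5.01929426])) [[115 115 115 114 111 110 113 114 114]
 [116 116 109 100  91  91 105 113 115]
 [118 114  89  60  47  50  82 105 113]
 [115 109  67  38  29  30  54  91 111]
 [116 107  66  42  30  27  44  92 111]
 [117 113  83  58  45  38  55  97 112]
 [117 116 101  84  75  70  85 109 115]
 [117 117 115 109 106 103 111 117 116]]
(array([342.79447174, 188.49986458]), array([4.49232578, 5.0538969 ])) [[117 118 118 118 117 117 118 117 118]
 [117 117 118 116 111 112 112 116 117]
 [117 117 113 103  88  89  94 107 116]
 [118 118  99  68  48  46  55  83 111]
 [119 115  85  48  33  31  32  62 106]
 [120 116  91  58  42  40  36  60 106]
 [119 117 102  73  53  63  57  79 112]
 [120 118 116  96  80  89  91 103 116]
 [120 120 119 116 110 106 114 117 118]]
```

```bash
cat >> h.py <<'E'
def hullcen(fr,roi,fn,s=4):
    x0,y0,x1,y1=roi
    c=cv2.resize(fr["color"][y0:y1,x0:x1],None,fx=s,fy=s,interpolation=cv2.INTER_CUBIC)
    m=fn(c.astype(int)).astype(np.uint8)
    cs,_=cv2.findContours(m,cv2.RETR_EXTERNAL,cv2.CHAIN_APPROX_NONE)
    h=cv2.convexHull(max(cs,key=cv2.contourArea)).reshape(-1,2)
    h=(h+.5)/s-.5+[x0,y0]
    return h
def cen(h):
    m=cv2.moments(np.float32(h).reshape(-1,1,2)); return np.array([m["m10"]/m["m00"],m["m01"]/m["m00"]]),m["m00"]
def cyl(fr,c,ax,r,hh):
    ax=np.array(ax)/np.linalg.norm(ax); u=np.linalg.svd(ax[None])[2][1:]; a=np.linspace(0,2*np.pi,40)
    P=[proj(fr,np.array(c)+k*hh*ax+r*(np.cos(t)*u[0]+np.sin(t)*u[1])) for k in(-1,1) for t in a]
    return cv2.convexHull(np.float32(P)).reshape(-1,2)
E
python3 - <<'E'
from bench import *
from h import *
from scipy.optimize import least_squares
f=grab_frame("top"); g=grab_frame("scene")
dark=lambda c:c.max(2)<75
ht=hullcen(f,(265,190,297,222),dark); hs=hullcen(g,(265,176,292,202),dark)
for h in(ht,hs): print(cen(h),h.min(0),h.max(0))
def res(p): return np.r_[cen(cyl(f,p,[0,0,1],.022,.016))[0]-cen(ht)[0],cen(cyl(g,p,[0,0,1],.022,.016))[0]-cen(hs)[0]]
s=least_squares(res,[.514,.164,.145]); print(s.x,s.fun)
for fr in(f,g):
    h=cyl(fr,s.x,[0,0,1],.022,.016); print(cen(h),h.min(0),h.max(0))
I=f["color"].copy(); J=g["color"].copy()
p=s.x
def draw(fr,img,h,col):
    return cv2.polylines(img,[np.int32(h*5)],True,col,1)
for fr,n,(x0,y0,x1,y1) in((f,"ft",(240,160,330,250)),(g,"fs",(230,165,380,275))):
    im=cv2.resize(fr["color"],None,fx=5,fy=5,interpolation=cv2.INTER_CUBIC)
    a=np.linspace(0,2*np.pi,80)
    for r,z,c in((.022,p[2]+.016,(0,255,255)),(.0945,p[2]-.060,(0,0,255)),(.1155,.088,(0,255,0)),(.1155,0.02,(255,0,0))):
        pts=np.array([proj(fr,[p[0]+r*np.cos(t),p[1]+r*np.sin(t),z]) for t in a])
        cv2.polylines(im,[np.int32((pts+.5)*5)],True,c,1)
    cv2.imwrite(f"pics/{n}.png",im[y0*5:y1*5,x0*5:x1*5])
E
```

```text
(array([280.1529878 , 204.42202858]), 206.65625) [272.125 196.375] [288.375 212.375]
(array([278.23643567, 188.59307541]), 251.40625) [270.875 178.375] [286.125 197.625]
[0.51462331 0.16318871 0.14351732] [ 0.28628315 -0.08469801 -0.43230588  0.02013703]
(array([280.43927095, 204.33733057]), 198.0512624657713) [272.58752 196.21332] [288.18118 212.50996]
(array([277.8041298 , 188.61321244]), 229.8018449563533) [270.16785 180.05609] [285.34338 197.21312]
```

View pics/ft.png

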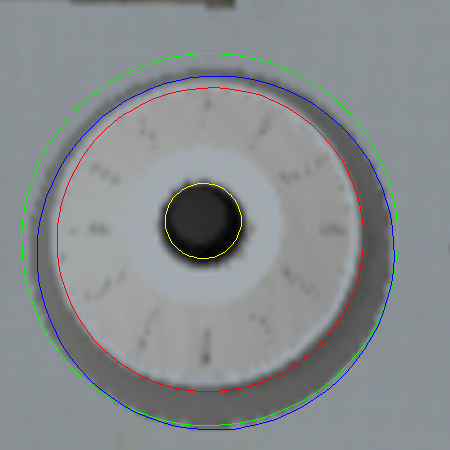

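View pics/fs.png

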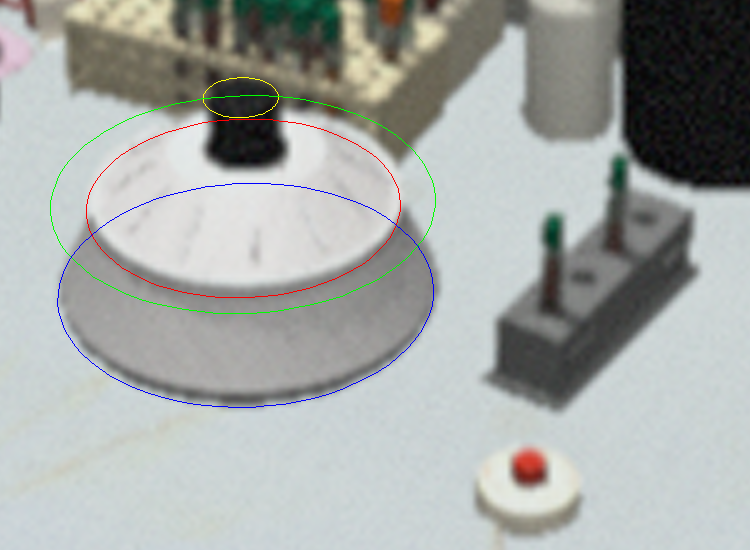

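```bash
cat >> h.py <<'E'
def qwxyz(R): q=Ro.from_matrix(R).as_quat(); return [q[3],q[0],q[1],q[2]]
def down(yaw):  # tool z down, tool x at yaw
    x=np.array([np.cos(yaw),np.sin(yaw),0]); z=np.array([0,0,-1.]); return qwxyz(np.c_[x,np.cross(z,x),z])
E
python3 - <<'E'
from bench import *
from h import *
np.set_printoptions(precision=3,suppress=True)
for d in range(-180,181,30):
    j=ik([.515,.164,.19],down(np.radians(d))); print(d,None if j is None else np.array(j))
j=ik([.45,-.36,.1],down(0)); print(j)
E
```

```text
-180 None
-150 None
-120 [ 0.18   0.251  1.646 -0.     1.244  2.274]
-90 [ 0.18   0.251  1.646 -0.     1.244  1.75 ]
-60 [ 0.18   0.251  1.646 -0.     1.244  1.227]
-30 [ 0.18   0.251  1.646 -0.     1.244  0.703]
0 [ 0.18   0.251  1.646 -0.     1.244  0.18 ]
30 [ 0.18   0.251  1.646 -0.     1.244 -0.344]
60 [ 0.18   0.251  1.646 -0.     1.244 -0.868]
90 [ 0.18   0.251  1.646 -0.     1.244 -1.391]
120 [ 0.18   0.251  1.646 -0.     1.244 -1.915]
150 [ 0.18   0.251  1.646 -0.     1.244 -2.438]
180 None
[-0.795  0.379  1.698 -0.     1.064 -0.795]
```

Run:
```python
from bench import *
from h import *
np.set_printoptions(precision=4,suppress=True)
c=[.515,.164]; y0=np.radians(-120)
move_ptp([*c,.21],down(y0)); print(current_t(),current_contact_force())
print(move_straight([*c,.132],rate=.12,until_force=10),current_ee_pos())
set_gripper(.0); print(current_t(),current_grip_width(),current_contact_force(),current_wrist_torque(),current_ee_pos())
f=grab_frame("top"); crop(f,240,150,330,250,5,"pics/g1.png")
g=grab_frame("scene"); crop(g,200,120,340,270,4,"pics/g1s.png")
```

```text
2.4583 [0.2546 0.3839 0.0645]
False [0.5156 0.1642 0.1326]
3.725 0.04240138865126329 [ 0.5773 -0.0945  5.265 ] [ 0.2157 -0.0281 -0.0362] [0.5159 0.1644 0.1331]
```

View pics/g1s.png

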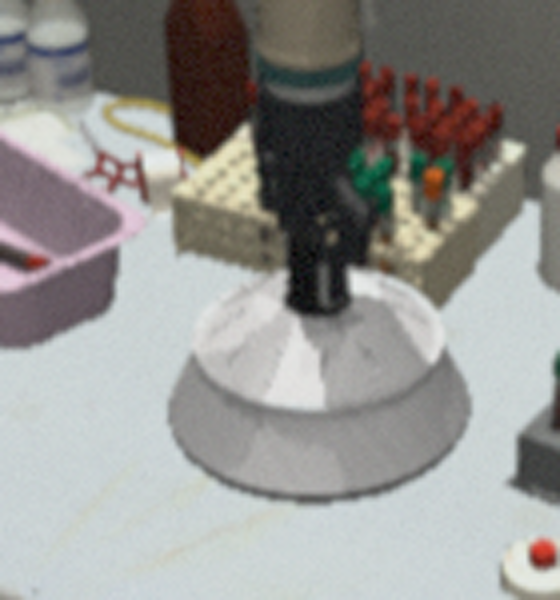

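Run:
```python
from bench import *
from h import *
np.set_printoptions(precision=3,suppress=True)
p0=np.array(current_ee_pos()); p0[2]=.132; p0[:2]=[.515,.164]
for d in range(30,211,30):
    z=p0[2]+.016*min(d,165)/360
    j=ik([p0[0],p0[1],z],down(np.radians(-120+d))); move_joints(j)
    print(d,current_t(),current_ee_pos(),current_contact_force(),current_wrist_torque(),current_joint_positions()[5])
f=grab_frame("top"); crop(f,240,150,330,250,5,"pics/g2.png")
g=grab_frame("scene"); crop(g,200,120,340,270,4,"pics/g2s.png")
```

```text
30 4.3917 [0.516 0.164 0.134] [2.303 1.421 1.913] [ 0.396 -0.252 -0.015] 1.752421970997615
60 4.9583 [0.515 0.164 0.135] [0.576 0.668 3.387] [ 0.307 -0.134  0.027] 1.229405361194803
90 5.525 [0.516 0.163 0.136] [ 1.603 -1.015  2.815] [-0.284 -0.397 -0.037] 0.7060885317508334
120 6.0917 [0.516 0.164 0.138] [ 3.125 -1.973  3.878] [-0.309 -0.658 -0.069] 0.18259103083393788
150 6.6583 [0.516 0.164 0.139] [4.299 0.245 1.675] [ 0.21  -1.068 -0.02 ] -0.34112560159015587
180 7.225 [0.516 0.165 0.14 ] [4.609 0.756 4.391] [ 0.254 -0.955 -0.004] -0.8658829943136545
210 7.7917 [0.516 0.165 0.141] [3.587 0.913 9.704] [ 0.236 -0.667  0.051] -1.3895727210378541
```

View pics/g2s.png

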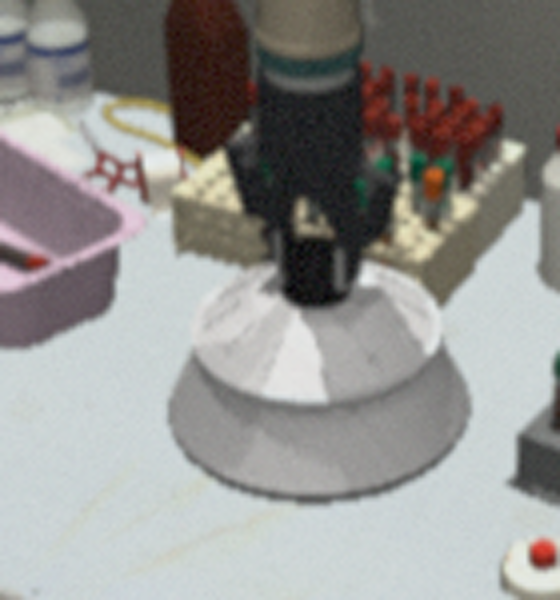

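Run:
```python
from bench import *
from h import *
np.set_printoptions(precision=3,suppress=True)
p=np.array(current_ee_pos())
print(move_straight([.5155,.1645,p[2]+.012],rate=.03,until_force=20),current_ee_pos(),current_contact_force(),current_wrist_torque())
print(move_straight([.5155,.1645,p[2]+.035],rate=.06,until_force=20),current_t(),current_ee_pos(),current_contact_force())
f=grab_frame("top"); crop(f,240,150,330,250,5,"pics/g2.png")
g=grab_frame("scene"); crop(g,200,120,340,270,4,"pics/g3s.png")
```

```text
False [0.514 0.164 0.152] [-1.001 -0.303 -2.613] [-0.024  0.017 -0.023]
False 9.0333 [0.516 0.165 0.177] [-0.602  0.788 -3.179]
```

View pics/g3s.png

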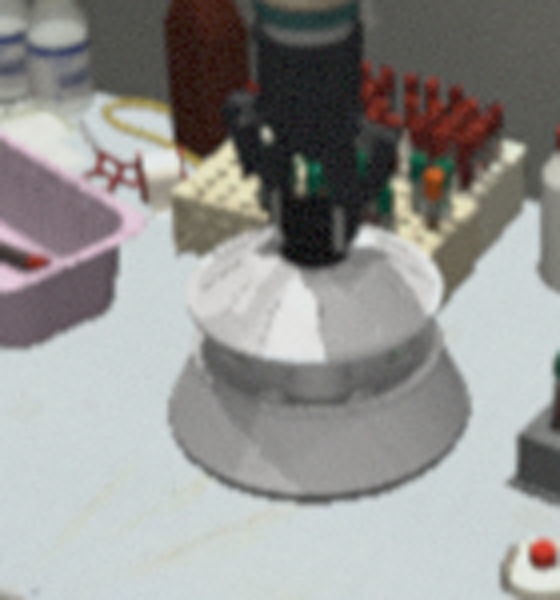

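Run:
```python
from bench import *
from h import *
np.set_printoptions(precision=3,suppress=True)
move_straight([.5155,.1645,.25],rate=.15)
move_ptp([.45,-.36,.22],down(np.radians(30))); print(current_t(),current_contact_force(),current_grip_width())
f=grab_frame("top"); crop(f,240,130,420,265,4.4,"pics/r1.png"); cv2.imwrite("pics/r1f.png",f["color"])
move_straight([.45,-.36,.075],rate=.15)
g=grab_frame("scene"); cv2.imwrite("pics/r1s.png",g["color"])
print(move_straight([.45,-.36,.035],rate=.03,until_force=5),current_t(),current_ee_pos(),current_contact_force())
```

```text
11.6917 [-0.09   0.332 -1.086] 0.04265623578772756
True 13.85 [ 0.45  -0.36   0.045] [0.636 0.681 4.473]
```

View pics/r1.png

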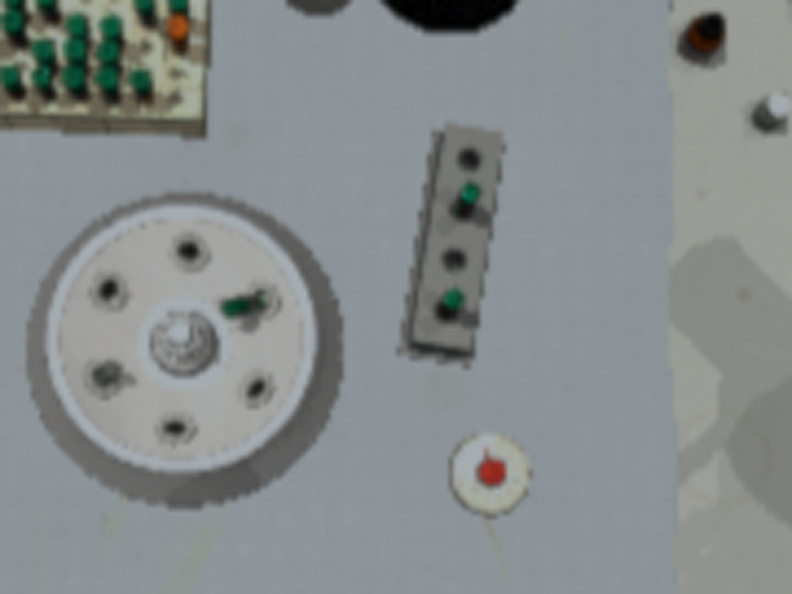

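View pics/r1s.png

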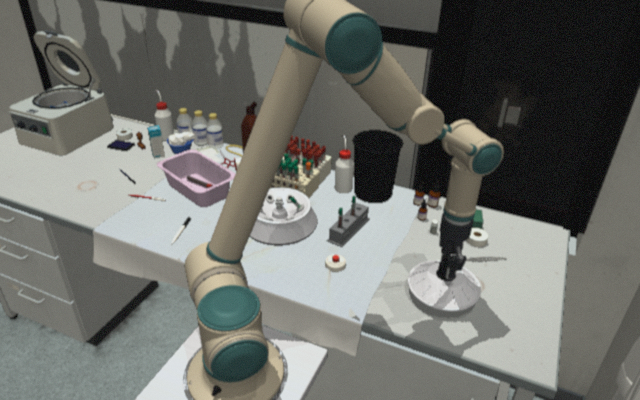

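Run:
```python
from bench import *
from h import *
np.set_printoptions(precision=3,suppress=True)
print(move_straight([.45,-.36,.035],rate=.02,until_force=6),current_ee_pos(),current_contact_force())
set_gripper(.075); print(current_grip_width(),current_contact_force())
move_straight([.45,-.36,.20],rate=.2); print(current_t())
f=grab_frame("top"); cv2.imwrite("pics/topB.png",f["color"]); crop(f,240,155,320,245,7,"pics/r2.png"); crop(f,360,140,520,300,3.5,"pics/r2l.png")
g=grab_frame("scene"); cv2.imwrite("pics/sceneB.png",g["color"]); crop(g,235,175,325,255,7,"pics/r2s.png")
```

```text
True [ 0.45  -0.36   0.045] [0.688 0.337 3.916]
0.07498764094633896 [ 0.167  0.256 -0.31 ]
15.4
```

View pics/r2.png

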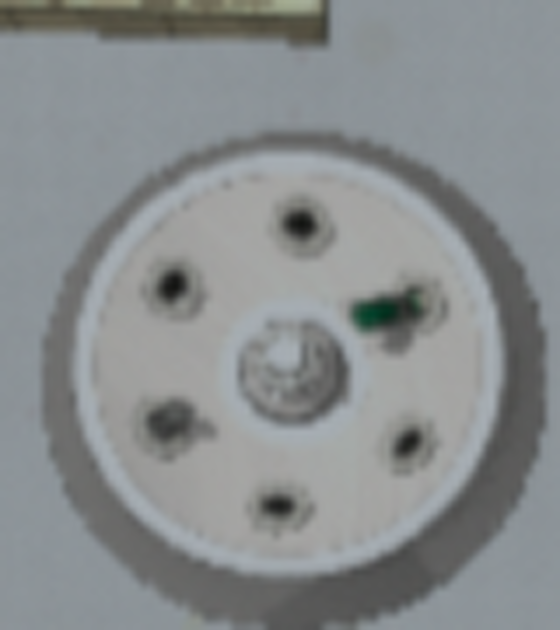

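View pics/r2s.png

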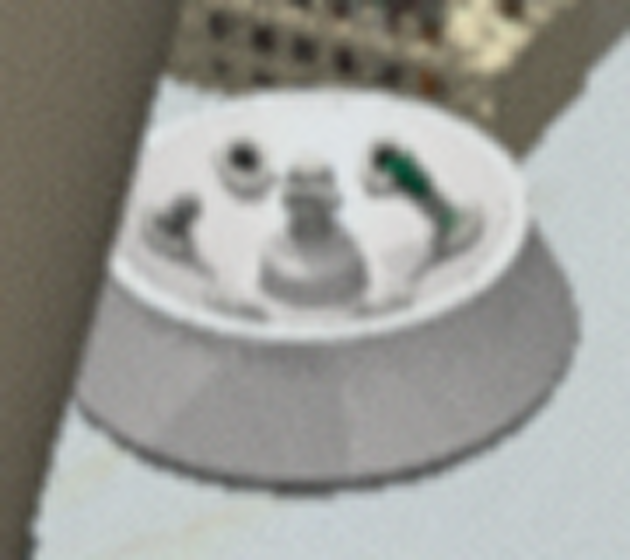

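View pics/r2l.png

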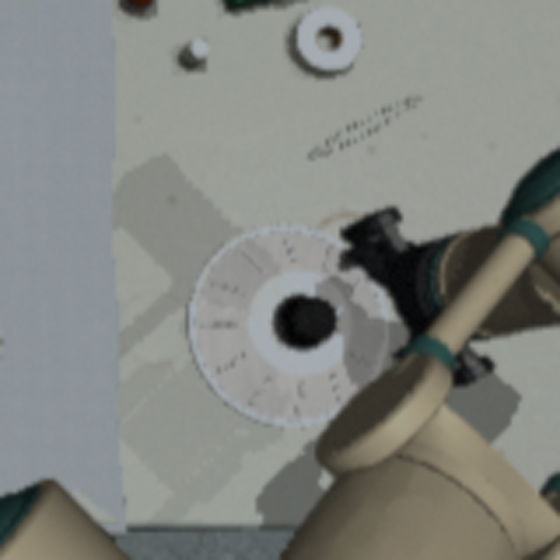

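```bash
cat > fit.py <<'E'
from bench import *
from h import *
from scipy.optimize import least_squares
np.set_printoptions(precision=4,suppress=True)
f=grab_frame("top"); g=grab_frame("scene")
px=lambda a:np.array(a,float)/7+[240,155]-.43
m=[px(a) for a in((304,225),(176,287),(409,442),(280,507))]
W=np.array([ray(f,*p,.078) for p in m]); print(W)
print("c from opp pairs?",(W[0]+W[3])/2,(W[1]+W[2])/2,np.linalg.norm(W[0]-W[3]),np.linalg.norm(W[1]-W[2]))
print("rim c",ray(f,*px((289,364)),.088))
# angles: order m0=a+60,m1=a+120,m3=a-120,m2=a-60
k=np.radians([60,120,-60,-120])
def res(p):
    return np.concatenate([proj(f,[p[0]+.062*np.cos(p[2]+q),p[1]+.062*np.sin(p[2]+q),.078])-u for q,u in zip(k,m)])
s=least_squares(res,[.515,.165,-1.2]); print(s.x,np.degrees(s.x[2]),s.fun)
x,y,a=s.x
ax=np.array([-np.sin(.6109)*np.cos(a),-np.sin(.6109)*np.sin(a),np.cos(.6109)])
bore=np.array([x+.062*np.cos(a),y+.062*np.sin(a),.078]); top=bore+ax*.042; print("bore",bore,"axis",ax,"captop",top)
import json; json.dump(dict(bore=bore.tolist(),ax=ax.tolist(),c=[x,y],a=a),open("fit.json","w"))
for fr,n,(x0,y0,x1,y1) in((f,"ov",(240,155,320,245)),(g,"ovs",(235,175,325,255))):
    im=cv2.resize(fr["color"],None,fx=7,fy=7,interpolation=cv2.INTER_CUBIC)
    P=lambda p:tuple(np.int32((proj(fr,p)+.5)*7).tolist())
    h=cyl(fr,top-ax*.009,ax,.0071,.009); cv2.polylines(im,[np.int32((h+.5)*7)],True,(0,0,255),1)
    for q in range(6):
        b=[x+.062*np.cos(a+q*np.pi/3),y+.062*np.sin(a+q*np.pi/3),.078]; cv2.circle(im,P(b),3,(255,0,255),-1)
    tt=np.linspace(0,2*np.pi,60)
    cv2.polylines(im,[np.array([P([x+.1*np.cos(t),y+.1*np.sin(t),.088]) for t in tt])],True,(0,255,0),1)
    cv2.polylines(im,[np.array([P([x+.014*np.cos(t),y+.014*np.sin(t),.112]) for t in tt])],True,(255,255,0),1)
    cv2.imwrite(f"pics/{n}.png",im[y0*7:y1*7,x0*7:x1*7])
E
python3 fit.py
```

```text
[[0.5796 0.1606 0.078 ]
 [0.5508 0.2168 0.078 ]
 [0.483  0.1122 0.078 ]
 [0.4535 0.1684 0.078 ]]
c from opp pairs? [0.5166 0.1645 0.078 ] [0.5169 0.1645 0.078 ] 0.12628392813152203 0.1246300435790108
rim c [0.5156 0.1653 0.088 ]
[ 0.5167  0.1645 -1.1039] -63.25066444342279 [-0.1301  0.3063  0.1401  0.026  -0.1466  0.0883  0.1349 -0.409 ]
bore [0.5446 0.1092 0.078 ] axis [-0.2582  0.5122  0.8191] captop [0.5338 0.1307 0.1124]
```

View pics/ov.png

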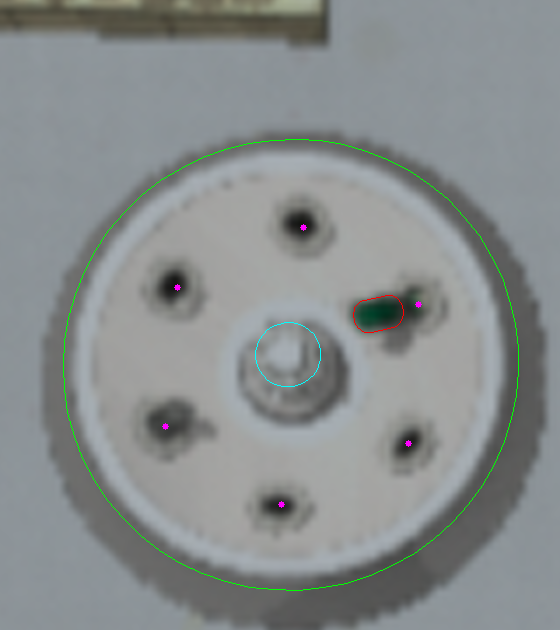

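View pics/ovs.png

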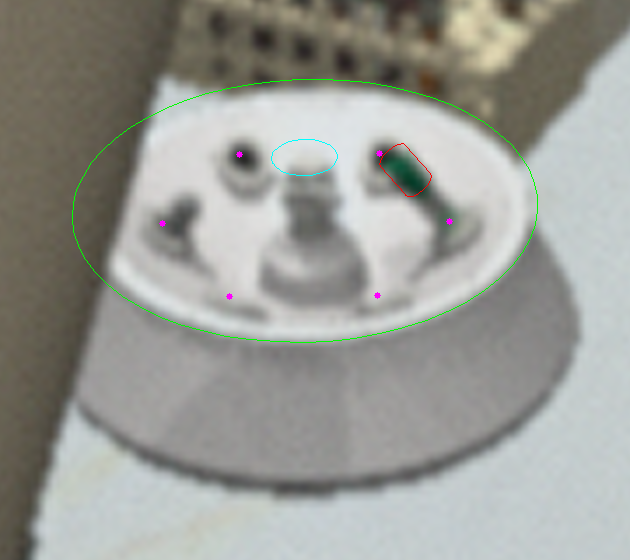

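```bash
cat >> h.py <<'E'
import json,os
if os.path.exists("fit.json"):
    _d=json.load(open("fit.json")); ax=np.array(_d["ax"]); bore=np.array(_d["bore"]); ctop=bore+.042*ax; aa=_d["a"]
    def tq(s):
        x=s*np.array([-np.sin(aa),np.cos(aa),0]); z=-ax; return qwxyz(np.c_[x,np.cross(z,x),z])
E
python3 - <<'E'
from bench import *
from h import *
np.set_printoptions(precision=3,suppress=True)
for s in(1,-1):
    for d in(-.028,.05,.10): print(s,d,ik(ctop+d*ax,tq(s)))
for y in(81,-99): print(y,ik([.656,-.041,.16],down(np.radians(y))),ik([.6,.02,.25],down(np.radians(y))))
E
```

```text
1 -0.028 [ 0.467  0.423  1.867 -0.75   1.001  0.466]
1 0.05 [ 0.55   0.355  1.777 -0.672  1.164  0.406]
1 0.1 [ 0.602  0.322  1.709 -0.637  1.272  0.379]
-1 -0.028 [ 0.467  0.423  1.867 -0.75   1.001 -2.676]
-1 0.05 None
-1 0.1 None
81 [-0.168  0.441  1.428 -0.     1.272 -1.582] [-0.083  0.305  1.417 -0.     1.42  -1.496]
-99 [-0.168  0.441  1.428 -0.     1.272  1.56 ] [-0.083  0.305  1.417 -0.     1.42   1.645]
```

Run:
```python
from bench import *
from h import *
np.set_printoptions(precision=4,suppress=True)
move_straight([.45,-.36,.25],rate=.25)
move_ptp(ctop+.12*ax,tq(1)); print(current_t())
set_gripper(.045)
print(move_straight(ctop+.03*ax,rate=.15,until_force=10))
g=grab_frame("scene"); crop(g,215,120,345,260,4.2,"pics/a1.png")
f=grab_frame("top"); crop(f,240,150,340,250,6,"pics/a1t.png")
print(current_t(),current_contact_force())
```

```text
17.9833
False
19.2333 [ 0.1282 -0.0716  0.6276]
```

View pics/a1.png

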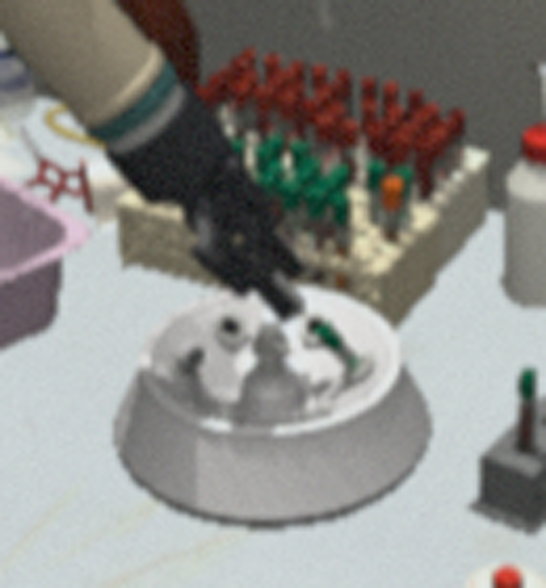

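View pics/a1t.png

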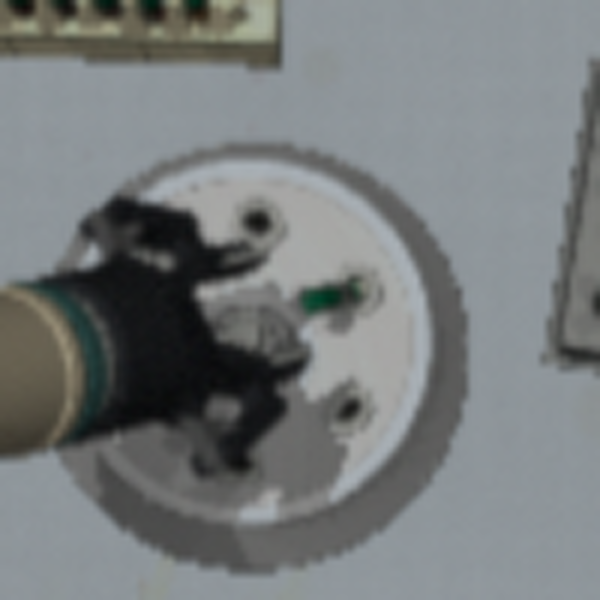

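Run:
```python
from bench import *
from h import *
np.set_printoptions(precision=4,suppress=True)
print(move_straight(ctop-.028*ax,rate=.08,until_force=6),current_contact_force(),current_ee_pos(),ctop-.028*ax)
g=grab_frame("scene"); crop(g,215,120,345,260,4.2,"pics/a2.png")
set_gripper(0); print(current_t(),current_grip_width(),current_contact_force(),current_wrist_torque())
f=grab_frame("top"); crop(f,240,150,340,250,6,"pics/a2t.png")
```

```text
False [ 0.2103  0.1391 -0.4394] [0.5413 0.1164 0.0897] [0.541  0.1163 0.0895]
20.5583 0.012148082009521895 [-1.1144  1.5026  3.5205] [ 0.2218  0.1999 -0.0106]
```

View pics/a2.png

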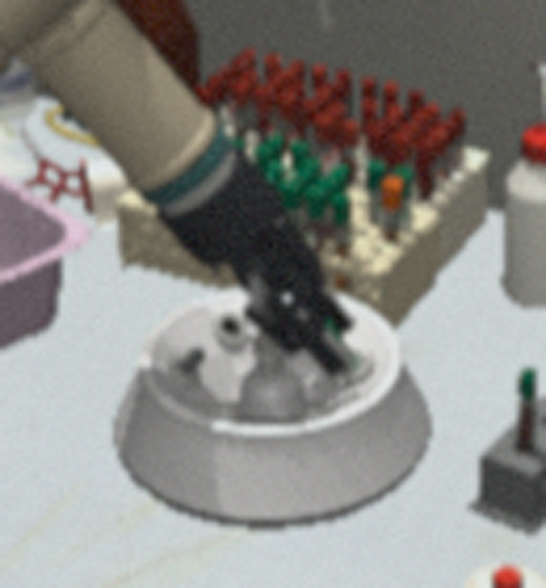

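View pics/a2t.png

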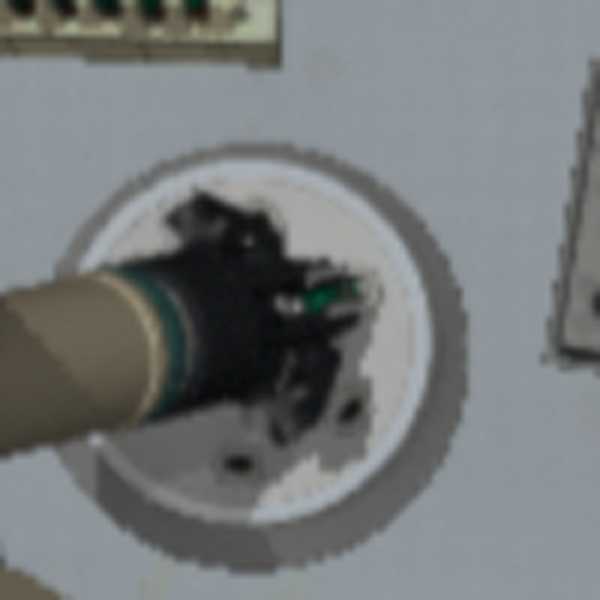

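Run:
```python
from bench import *
from h import *
np.set_printoptions(precision=4,suppress=True)
T=ctop-.028*ax
print(move_straight(T+.02*ax,rate=.05,until_force=12),current_contact_force(),current_wrist_torque())
print(move_straight(T+.09*ax,rate=.08,until_force=12),current_t(),current_contact_force(),current_grip_width())
g=grab_frame("scene"); crop(g,215,120,345,260,4.2,"pics/b1.png")
f=grab_frame("top"); crop(f,220,140,340,250,6,"pics/b1t.png")
```

```text
False [0.5913 0.0429 0.0239] [ 0.2031  0.0878 -0.0467]
False 22.1833 [ 0.634  -0.465   0.2021] 0.011999402574044471
```

View pics/b1.png

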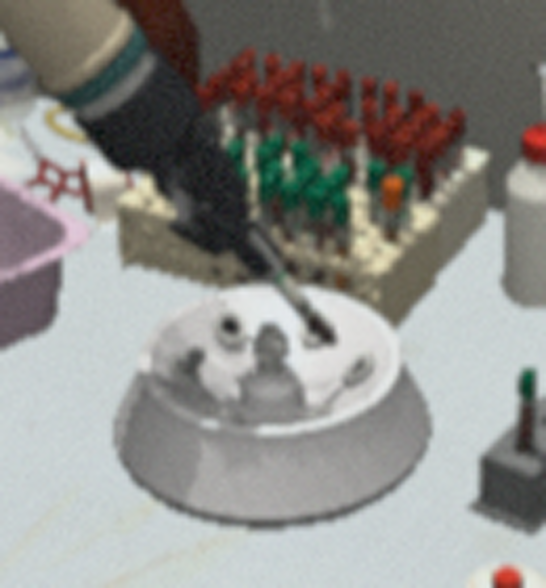

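View pics/b1t.png

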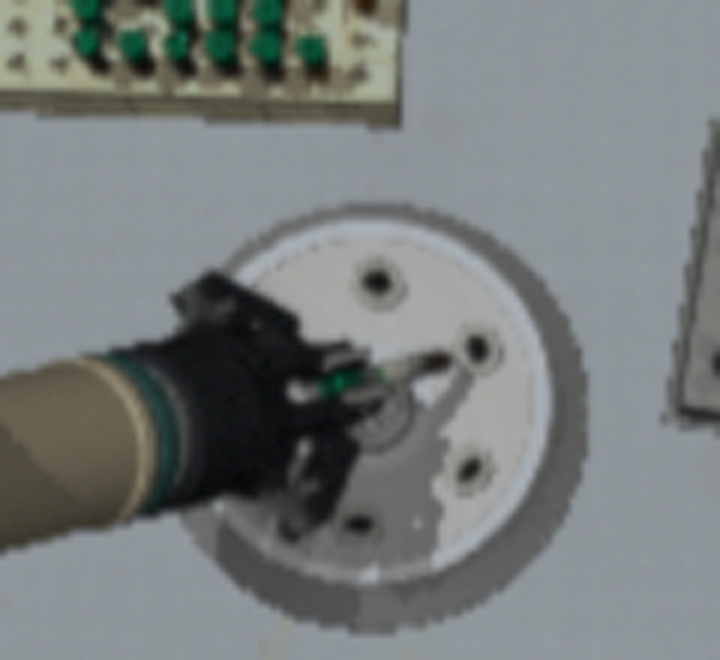

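Run:
```python
from bench import *
from h import *
np.set_printoptions(precision=4,suppress=True)
p=np.array(current_ee_pos()); 
move_straight(p+[0,0,.07],rate=.15)
q=down(np.radians(81))
move_ptp([.6,.05,.25],q); print(current_t(),current_grip_width())
move_ptp([.655,-.041,.215],q)
move_straight([.655,-.041,.146],rate=.12,until_force=8); print(current_t(),current_ee_pos(),current_contact_force())
g=grab_frame("scene"); crop(g,310,130,390,260,5,"pics/c1.png")
f=grab_frame("top"); crop(f,300,130,380,230,6,"pics/c1t.png")
```

```text
24.4333 0.01224375783192657
25.6833 [ 0.6555 -0.0406  0.147 ] [ 0.2155 -0.2464  0.6168]
```

View pics/c1.png

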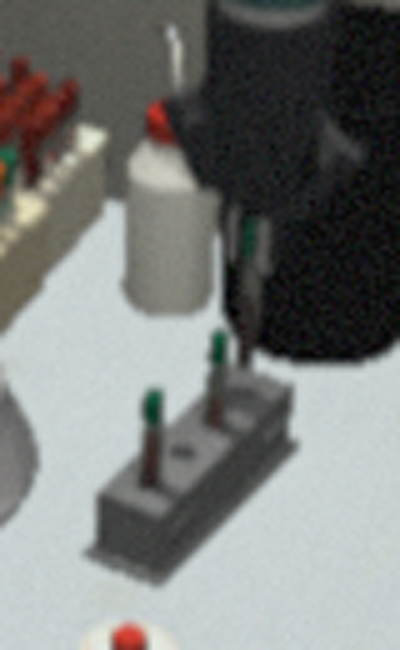

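View pics/c1t.png

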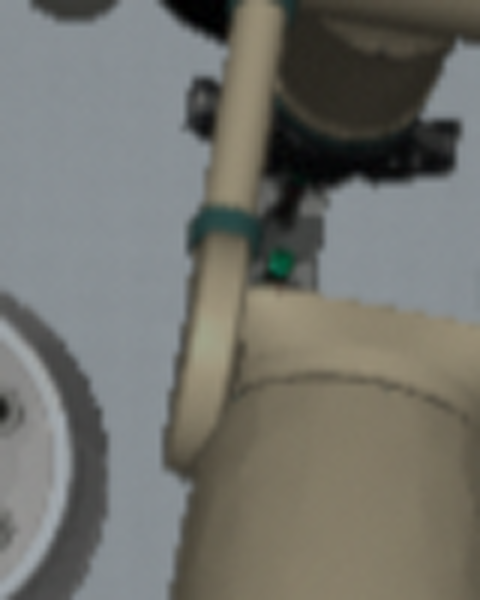

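Run:
```python
from bench import *
from h import *
np.set_printoptions(precision=4,suppress=True)
f=grab_frame("top"); g=grab_frame("scene")
s0=cv2.imread("pics/scene0.png"); gg=dict(g); gg["color"]=s0
h=hullcen(gg,(353,203,366,214),lambda c:c.max(2)<78); print("scene hole3 px",cen(h),"->",ray(g,*cen(h)[0],.05))
h=hullcen(gg,(340,215,353,226),lambda c:c.max(2)<78); print("scene hole1 px",cen(h),"->",ray(g,*cen(h)[0],.05))
print("top hole3",ray(f,346.26,165.75,.05), "hole1",ray(f,342.79,188.5,.05))
p=np.array(current_ee_pos())
im=cv2.resize(g["color"],None,fx=10,fy=10,interpolation=cv2.INTER_CUBIC)
hh=cyl(g,p+[0,0,-.025],[0,0,1],.0063,.053); cv2.polylines(im,[np.int32((hh+.5)*10)],True,(0,0,255),1)
a=np.linspace(0,6.283,40)
for c,col in(((.6561,-.0405),(0,255,0)),):
  cv2.polylines(im,[np.int32([(proj(g,[c[0]+.008*np.cos(t),c[1]+.008*np.sin(t),.05])+.5)*10 for t in a])],True,col,1)
cv2.imwrite("pics/c2.png",im[1650:2250,3300:3900])
```

```text
scene hole3 px (array([353.2397, 208.0893]), 13.1875) -> [ 0.6458 -0.0302  0.05  ]
scene hole1 px (array([340.539 , 220.1151]), 19.46875) -> [ 0.5698 -0.0188  0.05  ]
top hole3 [ 0.6563 -0.0401  0.05  ] hole1 [ 0.5816 -0.0289  0.05  ]
```

View pics/c2.png

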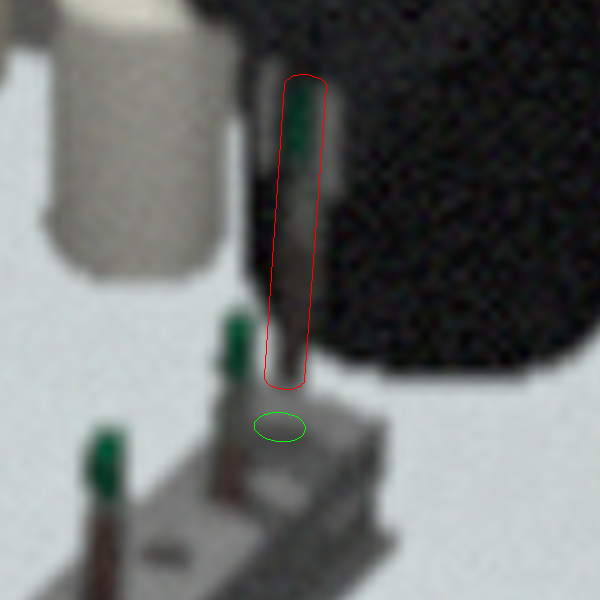

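Run:
```python
from bench import *
from h import *
np.set_printoptions(precision=4,suppress=True)
g=grab_frame("scene"); s0=cv2.imread("pics/scene0.png"); gg=dict(g); gg["color"]=s0
print(s0[204:214,353:367].max(2))
print(s0[216:227,341:354].max(2))
im=cv2.resize(s0,None,fx=10,fy=10,interpolation=cv2.INTER_CUBIC)
a=np.linspace(0,6.283,40)
for c in((.6563,-.0401),(.5816,-.0289)):
  print(proj(g,[*c,.05]))
  cv2.polylines(im,[np.int32([(proj(g,[c[0]+.008*np.cos(t),c[1]+.008*np.sin(t),.05])+.5)*10 for t in a])],True,(0,255,0),1)
cv2.imwrite("pics/c3.png",im[1900:2500,3200:3800])
```

```text
[[ 75  84 105 131 134 140 138 154 171 179 190 204 210 213]
 [ 75  77 104 128 133 131 131 132 142 142 154 173 184 201]
 [ 69  83 104 122 125 122 123 124 126 132 133 139 149 168]
 [ 69  82 105 110 101  99 104 109 121 131 132 129 130 135]
 [ 71  85 103  96  85  79  80  87 114 132 130 130 127 117]
 [ 64  83 112 112  98  89  87  96 115 130 132 127 116  93]
 [ 65  83 114 128 121 113 115 116 125 128 128 118  93  68]
 [ 59  82 114 130 133 125 133 128 132 131 120  95  69  63]
 [ 58  79 114 131 131 130 133 132 128 119  96  72  65  67]
 [ 61  76 108 129 131 131 131 126 116  96  70  66  64  74]]
[[ 76 105 128 132 128 130 126 128 124 125 117 114 103]
 [ 69  93 126 131 130 129 128 129 132 133 127 131 125]
 [ 67  90 123 124 117 119 119 125 129 132 134 129 130]
 [ 68  89 114 102  92  97  97 108 124 131 134 130 134]
 [ 68  93 109  96  78  78  79  89 113 131 129 130 127]
 [ 70 100 118 111  98  93  93 100 122 129 131 125 112]
 [ 67  98 126 129 120 118 116 124 125 132 128 114  90]
 [ 67 102 125 131 133 130 131 127 131 126 109  89  74]
 [ 71 104 126 134 131 132 133 132 128 112  88  68  66]
 [ 64  98 126 132 131 132 131 125 112  87  70  66  64]
 [ 57  85 108 127 131 127 130 110  87  68  62  65  60]]
[357.4014 207.1537]
[345.1245 218.9093]
```

View pics/c3.png

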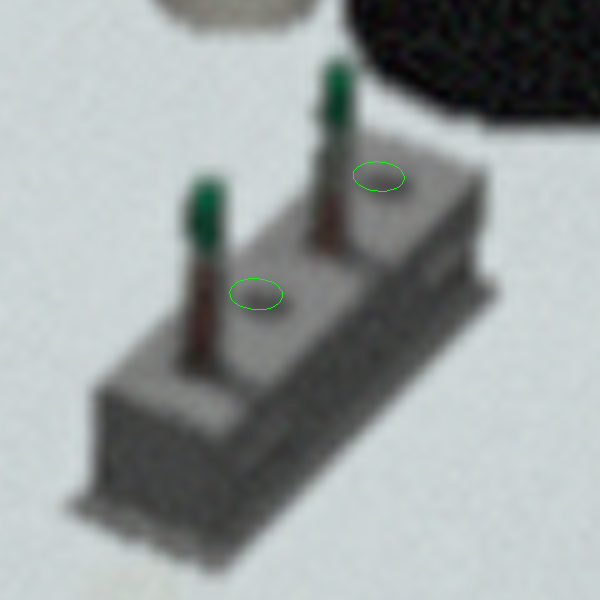

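Run:
```python
from bench import *
from h import *
np.set_printoptions(precision=4,suppress=True)
g=grab_frame("scene"); s0=cv2.imread("pics/scene0.png")
for (x0,y0,x1,y1) in((355,206,363,211),(343,218,351,223)):
    w=np.clip(125-s0[y0:y1,x0:x1].max(2).astype(float),0,None); Y,X=np.mgrid[y0:y1,x0:x1]
    u=(w*X).sum()/w.sum(),(w*Y).sum()/w.sum(); print(u,ray(g,*u,.05))
# tube position of the held tube in the image: centre columns by row
c=g["color"].astype(int)
for v in range(172,206,4): print(v,c[v,350:372].max(1))
p=np.array(current_ee_pos()); print(proj(g,p),proj(g,p-[0,0,.078]))
```

```text
(np.float64(357.8347245409015), np.float64(208.1202003338898)) [ 0.6519 -0.0432  0.05  ]
(np.float64(345.93738819320214), np.float64(219.99463327370304)) [ 0.5775 -0.0332  0.05  ]
172 [126 119 108  82  42  46  72  67  43  26  30  31  34  30  36  34  38  33
  37  31  29  37]
176 [118 119 114 119  70  59  84  63  37  51  62  66  92  81  56  31  35  24
  30  25  15  19]
180 [118 114 142 175 107  60  80  56  40  49  58  70  93  77  47  29  34  23
  10  22  29  16]
184 [120 111 141 175 103  25  20  24  44  63  66  71  71  63  44  27  26  23
  12  25  24  20]
188 [112 115 146 176 107  31   5  22  52  64  68  62  43  22   8  24  26  14
  17  10  21  17]
192 [181 202 209 192 117  41  23  29  43  50  52  49  27  25  19  25  25  27
  20  18  28  21]
196 [208 204 161 120 116 128  97  48  39  45  38  36  20  18  12  18  28  25
  27  24  27  18]
200 [202 164  93  56  69 123 176 120  58  49  94 138 104  76  44  24  28  22
  15   8  23  20]
204 [203 165  99  73  75  94 112 113 102 100 132 161 172 183 200 207 210 209
 209 203 204 204]
[359.4922 181.1502] [357.951  202.4375]
```

Run:
```python
from bench import *
from h import *
np.set_printoptions(precision=4,suppress=True)
print(move_straight([.655,-.041,.112],rate=.03,until_force=4),current_t(),current_ee_pos(),current_contact_force(),current_wrist_torque())
g=grab_frame("scene"); crop(g,330,165,390,225,10,"pics/d1.png")
```

```text
True 26.65 [ 0.6552 -0.041   0.1285] [ 0.3197 -0.3313  4.2073] [0.0498 0.0743 0.0091]
```

View pics/d1.png

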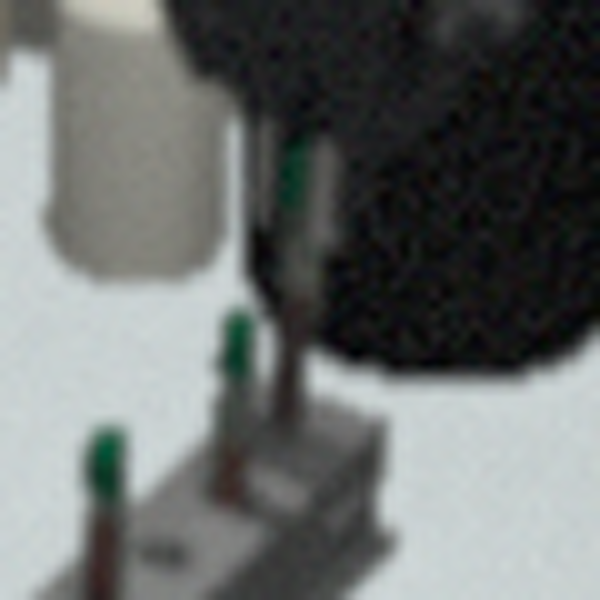

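Run:
```python
from bench import *
from h import *
np.set_printoptions(precision=4,suppress=True,linewidth=150)
g=grab_frame("scene"); c=g["color"].astype(int)
s0=cv2.imread("pics/scene0.png").astype(int)
print(c[196:214,353:368].max(2))
p=np.array(current_ee_pos()); b=p-[0,0,.078]
print(proj(g,b),proj(g,p+[0,0,.02]))
for d in([.002,0,0],[0,.002,0]): print(proj(g,b+d)-proj(g,b))
# cap & axis: green centroid of held
m=(c[:,:,1]-c[:,:,2]>20)
ys,xs=np.nonzero(m[170:192,350:368]); print("green held",xs.mean()+350,ys.mean()+170,ys.min()+170,ys.max()+170)
print(proj(g,p+[0,0,.028]),proj(g,p+[0,0,.010]))
```

```text
[[121 118 133  97  45  37  43  38  47  28  19  20   9  17  29]
 [ 92  87 117 138  86  47  46  49  33  28  22  23  15  13  24]
 [ 77  85 126 169 115  50  46  43  32  25  12  22  16  20  25]
 [ 62  75 123 178 123  59  49  59  72  43  18  21  19  18  15]
 [ 55  71 126 175 120  57  53  95 140 106  74  46  27  22  24]
 [ 57  69 121 172 114  51  56 120 182 173 152 102  84  89  73]
 [ 64  77 110 145  96  47  57 124 194 205 199 172 162 163 149]
 [ 70  77  96 114  73  41  62 121 195 207 207 205 206 205 196]
 [ 70  78  97  94  66  45  58 101 160 174 180 202 206 213 209]
 [ 72  70  86  93  61  44  54  83 120 129 142 164 179 197 204]
 [ 71  69  79  81  54  44  50  83 110 112 115 125 138 165 171]
 [ 69  66  68  67  50  47  60  83 107 111 111 110 116 119 114]
 [ 65  68  68  65  63  59  61  73  92  96  99 111 111 105  88]
 [ 65  64  68  71  73  68  66  73  80  84  90  95  98  81  78]
 [ 62  62  74  70  72  73  79  79  84  83  82  82  75  65  70]
 [ 62  67  89  84  80  82  80  82  88  82  81  73  64  58  76]
 [ 58  77  98 105 104  98  83  87  82  77  69  62  64  61  86]
 [ 64  74  98 117 117 116 107  96  80  67  65  66  59  71 112]]
[357.53  207.288] [359.4533 180.6882]
[ 0.2282 -0.3285]
[-0.5979 -0.1603]
green held 358.84615384615387 181.92307692307693 179 185
[359.6162 178.4358] [359.251 183.486]
```

```bash
cat > probe.py <<'E'
from bench import *
from h import *
import sys
np.set_printoptions(precision=4,suppress=True)
C=np.array([.655,-.041])
for a in sys.argv[1:]:
    o=np.array([float(v) for v in a.split(",")])/1000; q=C+o
    p=current_ee_pos(); move_straight([p[0],p[1],.131],rate=.05)
    move_straight([*q,.131],rate=.05)
    r=move_straight([*q,.118],rate=.03,until_force=3)
    p=current_ee_pos(); print(a,r,p,current_contact_force(),round(current_t(),2))
    if p[2]<.1245: break
g=grab_frame("scene"); crop(g,330,165,390,225,10,"pics/d2.png")
E
python3 probe.py="" 2>/dev/null; python3 probe.py -2.5,-0.5 -4.5,-0.5
```

```text
-2.5,-0.5 True [ 0.6531 -0.0416  0.1288] [0.7605 0.1227 3.0099] 27.5
-4.5,-0.5 True [ 0.6511 -0.0416  0.1288] [ 0.1269 -0.6453  3.3517] 28.25
```

View pics/d2.png

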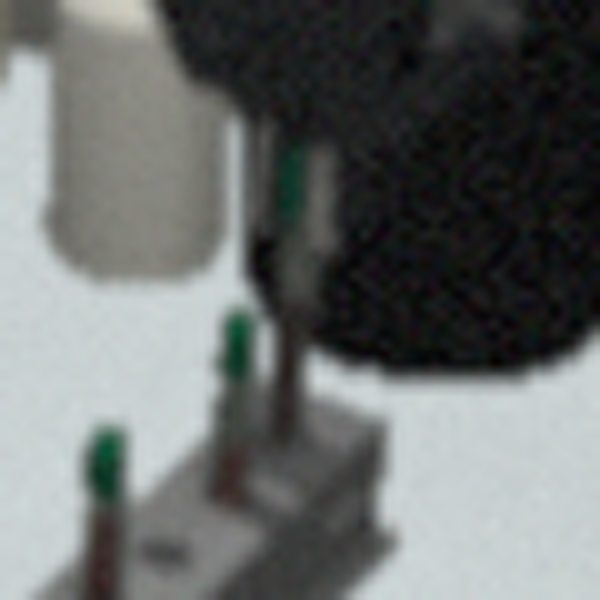

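Run:
```python
from bench import *
from h import *
np.set_printoptions(precision=4,suppress=True,linewidth=150)
g=grab_frame("scene"); c=g["color"].astype(int)
print(c[200:214,353:366].max(2))
p=np.array(current_ee_pos()); print(proj(g,p-[0,0,.078]))
im=cv2.resize(g["color"],None,fx=12,fy=12,interpolation=cv2.INTER_CUBIC)
h=[357.83,207.9]
s0=cv2.resize(cv2.imread("pics/scene0.png"),None,fx=12,fy=12,interpolation=cv2.INTER_CUBIC)
r=(slice(195*12,220*12),slice(342*12,372*12))
cv2.imwrite("pics/d3.png",np.hstack([s0[r],im[r]]))
```

```text
[[ 60  68 125 174 110  51  52 100 139 105  72  39  26]
 [ 57  68 123 169 109  48  56 122 188 172 149 106  85]
 [ 67  68 110 142  91  45  67 132 197 210 196 171 166]
 [ 72  77  98 110  70  44  63 129 193 205 210 204 204]
 [ 71  74  89  90  57  47  59 110 160 172 185 201 210]
 [ 64  75  88  83  54  44  61  92 124 130 142 166 180]
 [ 71  72  87  77  55  44  63  91 109 116 118 126 140]
 [ 70  69  76  71  55  42  54  81 102 112 113 112 118]
 [ 69  68  68  60  53  49  55  67  93 112 114 115 109]
 [ 62  64  67  62  59  59  63  72  84  98 113 109  97]
 [ 61  61  73  71  71  73  80  78  81  87 100  96  73]
 [ 59  63  75  77  73  81  81  81  86  85  78  69  61]
 [ 57  68  94  99  84  86  84  81  82  77  71  64  64]
 [ 60  70  97 111 104 100  83  83  78  69  60  63  65]]
[357.2427 207.9543]
```

View pics/d3.png

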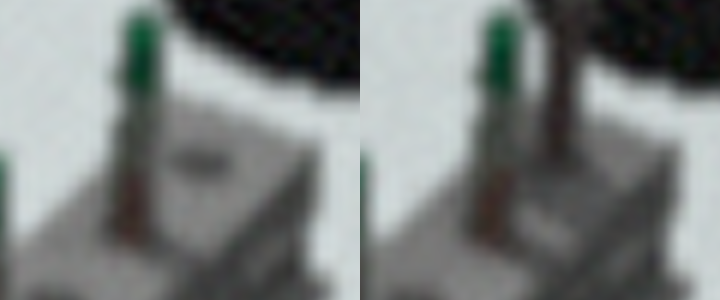

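Run:
```python
from bench import *
from h import *
np.set_printoptions(precision=4,suppress=True,linewidth=150)
p=current_ee_pos(); move_straight([p[0],p[1],.215],rate=.2)
move_ptp([.52,-.17,.215],down(np.radians(-9)))
print(current_t(),current_ee_pos(),current_tcp_rot(),down(np.radians(-9)))
g=grab_frame("scene"); f=grab_frame("top")
p=np.array(current_ee_pos())
for fr,n in((g,"e1"),(f,"e1t")):
    s=8; im=cv2.resize(fr["color"],None,fx=s,fy=s,interpolation=cv2.INTER_CUBIC)
    hh=cyl(fr,p+[0,0,-.025],[0,0,1],.0063,.053); cv2.polylines(im,[np.int32((hh+.5)*s)],True,(0,0,255),1)
    u,v=np.int32(proj(fr,p-[0,0,.03])); cv2.imwrite(f"pics/{n}.png",im[max(0,v-35)*s:(v+35)*s,(u-35)*s:(u+35)*s])
```

```text
30.1167 [ 0.5199 -0.1696  0.2141] [-0.0004  0.997  -0.078  -0.0007] [np.float64(-0.0), np.float64(0.996917333733128), np.float64(-0.07845909572784494), np.float64(0.0)]
```

View pics/e1.png

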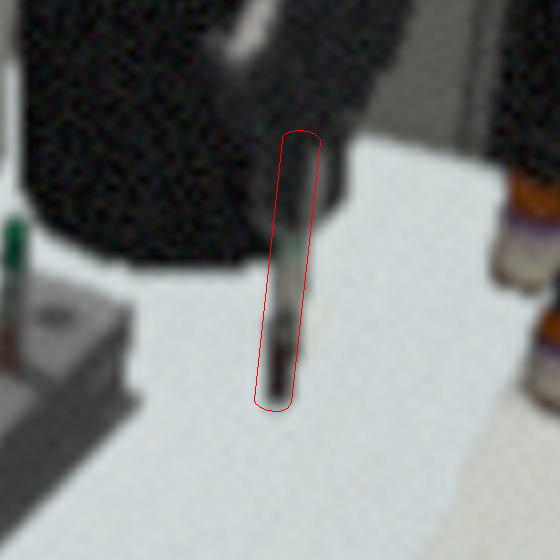

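View pics/e1t.png

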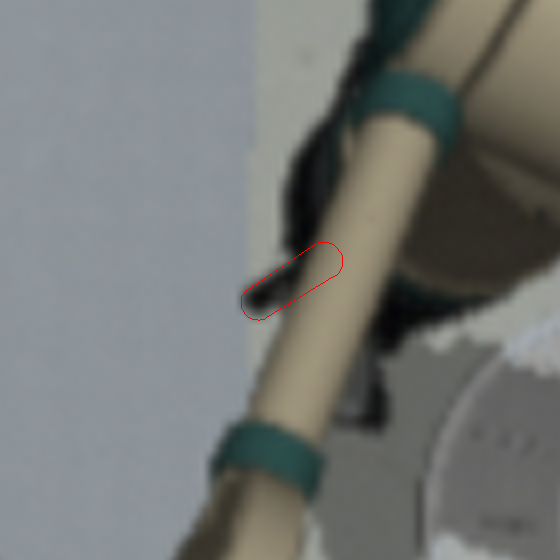

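Run:
```python
from bench import *
from h import *
from scipy.optimize import least_squares
np.set_printoptions(precision=4,suppress=True,linewidth=150)
f=grab_frame("top"); g=grab_frame("scene")
a=cv2.imread("pics/top0.png");b=cv2.imread("pics/scene0.png")
cv2.imwrite("pics/bin.png",np.hstack([cv2.resize(a[60:150,300:390],None,fx=4.4,fy=4.4,interpolation=cv2.INTER_CUBIC),cv2.resize(b[120:210,340:430],None,fx=4.4,fy=4.4,interpolation=cv2.INTER_CUBIC)]))
for z in(.15,.2,.25): print(z,ray(f,347,98,z))
print(ray(g,372,202,0))
t0=current_t(); print(t0)
```

```text
0.15 [ 0.8443 -0.0324  0.15  ]
0.2 [ 0.8235 -0.0273  0.2   ]
0.25 [ 0.8028 -0.0221  0.25  ]
[ 0.7747 -0.0503  0.    ]
30.3167
```

View pics/bin.png

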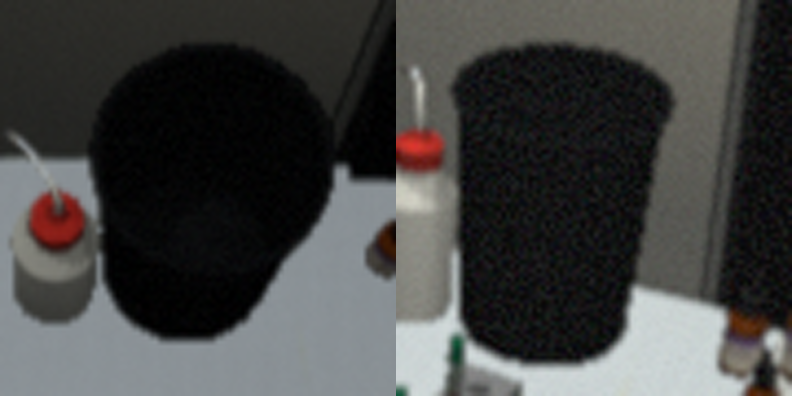

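Run:
```python
from bench import *
from h import *
from scipy.optimize import least_squares
f=grab_frame("top"); g=grab_frame("scene")
for z in(.18,.2,.22,.24,.26,.28,.3): 
    P=ray(f,348.2,95.7,z); print(z,P.round(3),proj(g,P).round(1), "r",27.8*(1.34-z)/410)
```

```text
0.18 [ 0.839 -0.033  0.18 ] [377.7 145.2] r 0.07865365853658537
0.2 [ 0.831 -0.031  0.2  ] [376.7 140.7] r 0.07729756097560976
0.22 [ 0.822 -0.029  0.22 ] [375.7 136.1] r 0.07594146341463415
0.24 [ 0.814 -0.027  0.24 ] [374.7 131.4] r 0.07458536585365855
0.26 [ 0.805 -0.024  0.26 ] [373.7 126.6] r 0.07322926829268293
0.28 [ 0.797 -0.022  0.28 ] [372.6 121.7] r 0.07187317073170732
0.3 [ 0.789 -0.02   0.3  ] [371.5 116.6] r 0.07051707317073172
```

Run:
```python
from bench import *
from h import *
np.set_printoptions(precision=4,suppress=True)
q=down(np.radians(81))
C=np.array([.6535,-.0415]); d=np.array([.987,-.161])
move_ptp([*(C+d*.015),.2],q)
move_straight([*(C+d*.015),.137],rate=.12,until_force=8); print(current_t(),current_contact_force())
pause(.1)
r=move_straight([*(C+d*.015),.118],rate=.03,until_force=3); print("flat",r,current_ee_pos(),current_contact_force(),current_t())
p=current_ee_pos()
move_straight([p[0],p[1],.134],rate=.06); move_straight([*C,.134],rate=.06); 
r=move_straight([*C,.112],rate=.03,until_force=3); print("hole",r,current_ee_pos(),current_contact_force(),current_wrist_torque(),current_t())
```

```text
32.275 [ 1.4159 -0.0173  0.1957]
flat True [ 0.6689 -0.044   0.1288] [-0.075  -0.7559  4.0867] 32.7833
hole True [ 0.6545 -0.0417  0.1286] [0.124  0.2152 4.0415] [0.0344 0.0554 0.0274] 33.8167
```

```bash
cat > probe.py <<'E'
from bench import *
from h import *
import sys
np.set_printoptions(precision=4,suppress=True)
for a in sys.argv[1:]:
    q=np.array([float(v) for v in a.split(",")])/1000
    p=current_ee_pos()
    if p[2]<.1295: move_straight([p[0],p[1],.1305],rate=.05)
    move_straight([*q,.1305],rate=.05)
    r=move_straight([*q,.124],rate=.03,until_force=3)
    p=current_ee_pos(); print(a,r,p,current_contact_force(),current_wrist_torque(),round(current_t(),2))
    if p[2]<.127: break
g=grab_frame("scene"); crop(g,330,165,390,225,10,"pics/d4.png")
E
python3 probe.py 653,-43.5 650.5,-43.5 655.5,-43.5 648.5,-42.5
```

```text
653,-43.5 True [ 0.654  -0.0437  0.1287] [0.1068 0.2404 4.3994] [ 0.0379  0.0763 -0.0146] 34.52
650.5,-43.5 True [ 0.6514 -0.0437  0.1287] [-0.3972  0.4879  4.233 ] [0.0063 0.0564 0.0575] 35.23
655.5,-43.5 True [ 0.6564 -0.0436  0.1284] [ 0.2135 -0.9071  5.8175] [-0.0056 -0.007   0.0125] 35.94
648.5,-42.5 True [ 0.6494 -0.0427  0.1288] [ 0.457  -0.7697  4.262 ] [-0.0427  0.0189  0.0465] 36.71
```

Run:
```python
from bench import *
from h import *
g=[grab_frame("scene")["color"].astype(np.float32) for _ in range(4)]
im=np.mean(g,0).astype(np.uint8); cv2.imwrite("pics/sceneNow.png",im)
s=16
def rs(a): return cv2.resize(a[194:219,345:369],None,fx=s,fy=s,interpolation=cv2.INTER_CUBIC)
A=rs(cv2.imread("pics/scene0.png")); B=rs(im)
for I in(A,B):
    cv2.circle(I,(int((358.3-345+.5)*s),int((208.0-194+.5)*s)),2,(0,255,255),-1)
cv2.imwrite("pics/d5.png",np.hstack([A,B]))
print(current_t())
```

```text
36.9583
```

View pics/d5.png

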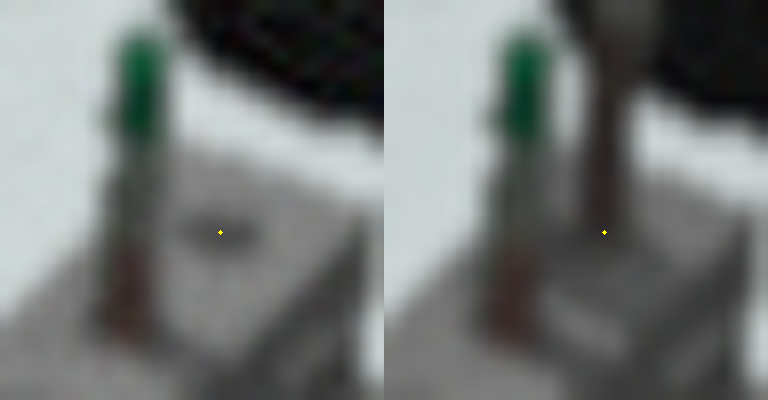

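```bash
python3 probe.py 657,-41.3 656.5,-38.7 653.5,-38.9 650.5,-39.3 647,-40.5 646,-43.3
```

```text
657,-41.3 False [ 0.6566 -0.0413  0.1236] [ 0.5064 -0.4706 -0.2722] [ 0.0468 -0.0248  0.0121] 37.88
```

Run:
```python
from bench import *
from h import *
np.set_printoptions(precision=4,suppress=True)
for q in((.657,-.0413),):
    r=move_straight([*q,.080],rate=.04,until_force=4); print(r,current_ee_pos(),current_contact_force(),current_wrist_torque(),current_t())
g=grab_frame("scene"); crop(g,330,165,390,225,10,"pics/d6.png")
```

```text
True [ 0.6568 -0.0413  0.0868] [-0.8478 -0.3369  3.24  ] [ 0.0301  0.0298 -0.0311] 38.7917
```

View pics/d6.png

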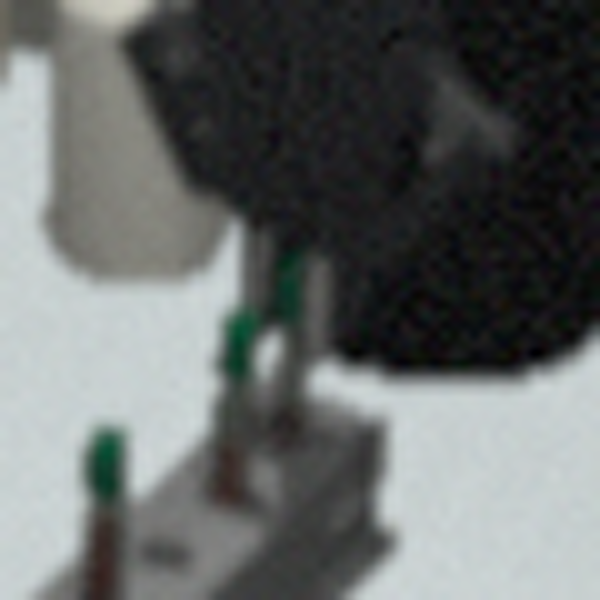

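Run:
```python
from bench import *
from h import *
np.set_printoptions(precision=4,suppress=True)
set_gripper(.04); print(current_grip_width(),current_contact_force())
p=current_ee_pos(); move_straight([p[0],p[1],.16],rate=.12); move_straight([p[0],p[1],.24],rate=.25)
move_ptp([.40,.15,.38],down(np.radians(60))); print(current_t(),current_contact_force())
g=grab_frame("scene"); f=grab_frame("top"); cv2.imwrite("pics/z_s.png",g["color"]); cv2.imwrite("pics/z_t.png",f["color"])
crop(g,300,150,520,320,3.6,"pics/z_sc.png"); crop(f,320,140,500,270,4.4,"pics/z_tc.png")
```

```text
0.040041308860227255 [0.2752 0.1184 0.5355]
41.7667 [ 0.1306  0.7202 -0.2473]
```

View pics/z_sc.png

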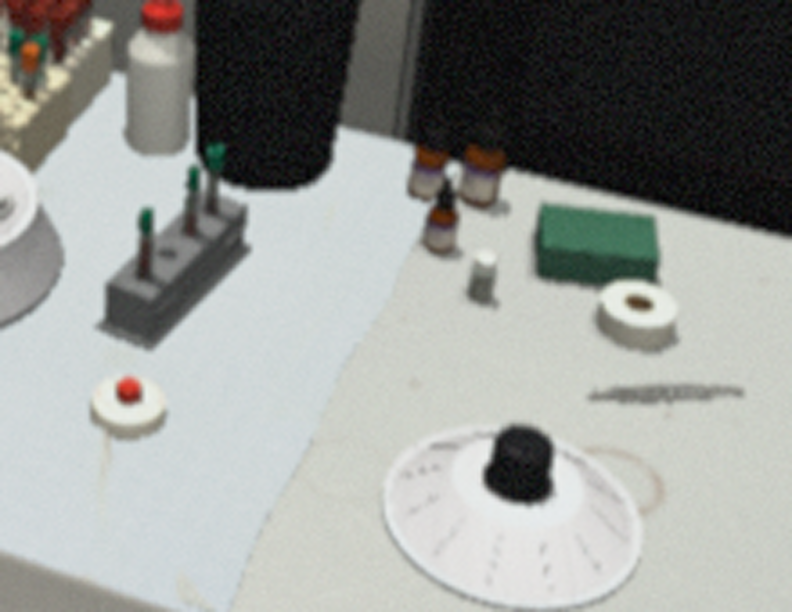

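View pics/z_tc.png

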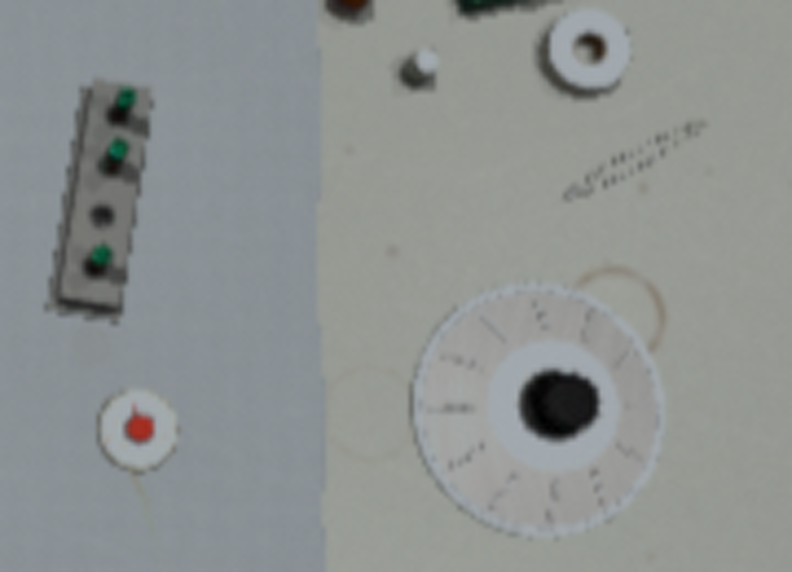

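View pics/z_s.png

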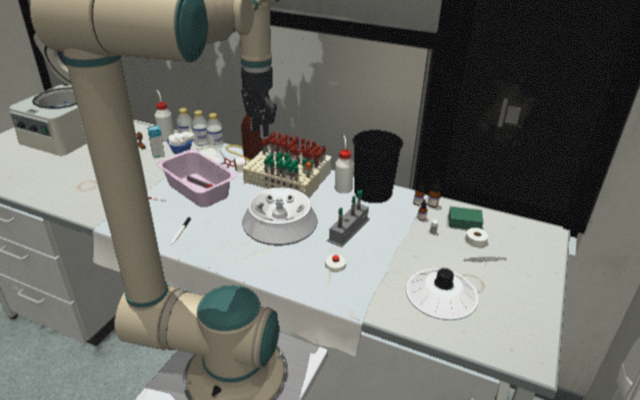

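Run:
```python
from bench import *
finish_job(); print(current_t())
```

```text
the job is handed in; nothing more can be done
the job is handed in; nothing more can be done
```

The job is done and handed in at about 42 s of the 72 s allowed.

- **Lid:** I turned it 210° anticlockwise in one grip and lifted it clear. It now stands knob up on the bench near (0.45, -0.36).
- **Sample tube:** I gripped it by the cap, drew it out along its bore and kept it cap-up throughout. It now stands in hole3, the free hole at the block's +x end.

**Last checks:**
- **Depth:** The tube bottomed 42.0 mm below the level where it had touched the block's top, which matches the hole depth. I let go only then.
- **Pictures:** The final views show the lid standing level and three caps in the block. In the top view the sample's cap is where an upright tube should show. The last overview shows the other tubes, timer, marker and vial where they were. The balance was last seen in its bore during the job; I did not zoom in on it at the end.

**What disagreed:**
- **Hole position:** The two cameras differed by about 4–5 mm on where hole3 is, so the first several tries touched the block's top lightly, at about 3–6 N, before the tube went in. The position it went in at agreed with the top camera.
- **Cap height:** In the final scene view the sample's cap looks 1–2 pixels higher than the spacing predicts. The depth and top-view checks do not support that.

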